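# Empty the tall punch can under the low sash of the dust hood

## Task

Tip the four steel punches out of the tall can, under the low sash and into the pan of the dust hood, without shifting or knocking the sash. Then stand the empty can upright again on the bench in front of the hood and let go of it. Leave the hammer, the doming block and the file where they lie.

Things in the scene. Friction and masses are not known exactly. Their poses are not given: they have to be found in the camera images.
- hood: Bench dust hood, fixed: grey back and roof, clear sides, clear sash, 240 mm wide (y), 290 mm high. Open only at the front, below the sash. Origin on the bench below the sash edge, x into the hood, y left, z up. Back wall at x = +180 mm, side walls at |y| = 109 mm. The front slopes back 30 deg from upright, from (x -40, z 46) to (x +101, z 290) mm.
- pan_rim (a point): Middle of the top of the pan's front rim, at x = -37 mm, z = 10 mm in the hood's frame (rim 6 mm thick). The pan, the hood's flat metal floor with a black mat, is behind it at z = 5 mm.
- sash (a joint): How far the sash stands above its lowest place, m, along its 30 deg slope (0 to 0.06). Stiff slide, held by friction of about 14 N; leave it where it is.
- sash_edge (a point): Middle of the underside of the sash's yellow lower rail (10 mm thick, 218 mm long). At joint 0 it is at x = 0, z = 115 mm in the hood's frame; per metre of joint it goes +0.5 in x and +0.866 in z.
- can: Tall round open-topped steel can, 64 mm across, 180 mm high, 0.3 to 0.45 kg, loose on the bench; too tall to go upright under the sash. Origin: centre of its underside, z along its axis to the mouth. Black rubber foot ring, 68 mm across, 10 mm high, that grips the bench (friction about 1). A fixed black tail bar sticks out low on its -x side. Empty, it balances 65 mm above the base.
- can_bar (a point): Middle of the round tail bar: 9 mm thick, along the can's y, straight for 50 mm, 72 mm behind the can's axis, 30 mm above its base; 35 mm free between bar and can wall for a finger. The bar turns in a light grip (20 N), not in a firm one (110 N). Lifted by it, the can tips with its mouth away from the bar; hung free it settles about 25 deg mouth-down.
- can_mouth (a point): Centre of the can's open mouth, 180 mm above its base on its axis. Wall 3 mm thick, slippery inside and out (friction about 0.3); inside 169 mm deep.
- hammer: Chasing hammer with wooden handle, 228 mm long, loose bystander. Origin: centre of its underside.
- doming_block: Wooden block with a hollow, 55 x 55 x 40 mm, loose bystander. Origin: centre of its underside.
- bench_file: Half-round file with wooden handle, 219 mm long, loose bystander. Origin: centre of its underside.
- punch_0: Steel punch, 67 mm long, 7 mm thick, standing loose in the can at the start. Origin: mid-length, on one side of the shank; its y runs along the shank.
- punch_1: Steel punch, 73 mm long, 7 mm thick, standing loose in the can at the start. Origin: mid-length, on one side of the shank; its y runs along the shank.
- punch_2: Steel punch, 82 mm long, 6 mm thick, standing loose in the can at the start. Origin: mid-length, on one side of the shank; its y runs along the shank.
- punch_3: Steel punch, 74 mm long, 11 mm thick, standing loose in the can at the start. Origin: mid-length, on one side of the shank; its y runs along the shank.

How it is judged:
By the outcome, as a careful person would: the job done as asked, in the order asked, and still so for the second after the job is handed in, with the robot touching nothing.
It also fails if it takes over 72 s, if anything falls off the work surface, if the arm or the gripper's body presses on something with over 40 N, if the wrist force passes 120 N, or if a joint passes its speed limit or range.

## Robot

A 7-joint arm with a two-finger parallel gripper is mounted at the origin on a cart in front of the work surface, level with it; the furniture and walls round the work are solid. World frame = base frame: x ahead of the robot, y to its left, z up, the work surface at z = 0. Lengths are in m, angles in rad, forces in N, time in s.
With the tool pointing down it reaches from about 0.35 to 0.9 m from the base axis. Payload 8.1 kg.
Tool frame: the origin (TCP) lies at the very end of the fingers, on their centre line; the grasp point (between the pads) lies 19 mm behind it (arm.tcp_to_grasp is the distance from the TCP to the grasp point, in m); z points along the fingers, y is the line along which they close (so a half turn about z gives the same grasp; the last joint's range is limited). The gripper opens to 92 mm and grips with 3 to 60 N. Pads are 19 mm wide; open, the fingers measure 130 mm over their backs; the gripper's body (75 mm by 190 mm) begins 47 mm behind the grasp point.
Start: joints at [-1.389, 0.434, 0.025, 1.573, -0.012, 1.134, -0.075], TCP at [0.176, 0.6, 0.227] pointing down, gripper open.
Joint ranges: [-2.62, 2.62], [-0.44, 2.09], [-1.27, 1.32], [0.08, 2.57], [-1.32, 4.46], [0.12, 2], [-2.74, 2.74]. Speed limits (rad/s): [2.22, 2.22, 3.01, 3.01, 3.14, 3.14, 3.14].

## Interface

Orientations are given as a rotation vector (axis times angle).
In Python, from cell import arm gives the robot as it stands.
- The arm moves only by the tool nudge_tcp, called by a JSON object that holds its "fn" and its "kwargs", one argument or row to a line. Schema: {"type":"object","properties":{"plan":{"type":"object","properties":{"steps":{"type":"array","items":{"type":"array","items":{"type":"number"},"minItems":5,"maxItems":5},"minItems":1,"maxItems":10}},"additionalProperties":false,"required":["steps"]},"squeeze":{"type":"number"},"only":{"type":"string"},"quiet":{"type":"boolean"},"lines":{"type":"string"}},"required":["plan"],"additionalProperties":false}. plan is an object whose key "steps" holds a list of rows, 1 to 10 of them, each of 5 numbers: dx, dy, dz in shares of the most that a row can go, 1 being 50 mm, then a turn about the tool's z in units of 0.05 rad, then the opening from 0.0 (shut) to 1.0 (fully open); each row shifts and turns the commanded pose from where the row before left it, along the tool's axes as they then stand; what a row does not reach is not made up. A row lasts 1/10 s, in which the tool goes at most 0.05 m and 0.15 rad, less where a joint would pass 70% of its speed; a pose out of reach is approached as far as the arm can. The fingers move at their own pace and stop on an object; squeeze is the grip in N (left out, the last holds). Time passes only in rows, so rows that do not move let the fingers close. The tool returns the time, the measured TCP pose, the force, the opening and the grip force at its end. only (a regular expression) keeps the lines of the reply that match it, lines (a string "A,B") keeps lines A to B, and quiet returns only ok. Input that does not fit is refused with a message, and nothing moves.
- arm.observe(): the state, without advancing time (a new reading comes with each control period).
- arm.get_image(name): name is "scene" or "side" or "wrist"; returns a dict with "image" (420x560x3 uint8, blue, green, red), "fx", "fy", "cx", "cy" (pixels), "cam_to_world" (4x4, takes a point from camera to world coordinates); the wrist camera has in their place "mount" (4x4, takes a point from camera to tool coordinates, whose origin is the TCP and whose axes are the flange's). Camera axes: x right, y down, z forward; pixel columns grow to the right and rows downward; lengths in m; the calibration is good to about 2 mm. The wrist camera is an equidistant fisheye: a pixel r from the principal point sees the ray r / f radians off the axis. A picture is of the moment at which its call begins: read the wrist's pose just before it. There is no depth.
- arm.sign_off(): hands the job in; it is judged then, once.
The state is a dict: "clock": time; "joints": joint angles; "dq": joint speeds; "joint_efforts": joint torques, N m; "position": TCP position; "ee_rot": TCP orientation; "force": force on the tool from outside, world axes, zero at the start; "ft_torque": the same for the moment, N m; "width": opening from 0.0 (shut) to 1.0 (fully open); "gripper_force": force on a finger pad.
Only numpy, scipy, OpenCV 4.12 (cv2) and the standard library are available. Lean on these libraries where they do the work, as an engineer would, in place of code of your own. Each camera call takes 0.05 s, during which the arm holds its last target. There are 200 camera calls.

## Working session

There is one attempt and no reset: what is moved stays moved. The work goes in short steps, Python scripts to look and compute and a tool call to move; the robot and the scene stay as the last step left them, time stands still between calls to the robot, and variables do not carry over. Pictures are saved under pics/ and viewed, at most 10 in all, crops included, and the job is handed in when it is done.

```bash
ls; mkdir -p pics
```

Run:
```python
from cell import arm
import cv2,numpy as np
o=arm.observe();print({k:np.round(v,3) for k,v in o.items()}, arm.tcp_to_grasp)
for n in("scene","side","wrist"):
    d=arm.get_image(n);cv2.imwrite(f"pics/{n}0.png",d["image"]);print(n,d["fx"],d["fy"],d["cx"],d["cy"]);print(np.round(d.get("cam_to_world",d.get("mount")),3).tolist())
```

```text
cell.py
pics
{'clock': np.float64(0.0), 'joints': array([-1.389,  0.435,  0.025,  1.574, -0.012,  1.134, -0.075]), 'dq': array([ 0.   ,  0.002, -0.001, -0.001, -0.001,  0.001, -0.   ]), 'joint_efforts': array([ 1.0000e-03, -6.6785e+01,  9.8500e-01, -3.1445e+01, -6.1000e-02,
        4.3000e-02,  0.0000e+00]), 'position': array([0.175, 0.599, 0.226]), 'ee_rot': array([-4.46e-01, -3.11e+00,  2.00e-03]), 'force': array([-0.559,  0.244, -0.273]), 'ft_torque': array([ 0.046, -0.012, -0.016]), 'gripper_force': np.float64(0.0), 'width': np.float64(0.999)} 0.0188
scene 444.8178686576038 444.8178686576038 278.8728638335095 208.23306716329046
[[0.606, -0.597, 0.526, 0.083], [-0.796, -0.462, 0.391, -0.375], [0.01, -0.656, -0.755, 0.854], [0.0, 0.0, 0.0, 1.0]]
side 461.343071189993 461.343071189993 290.216782900844 205.53047559916476
[[-0.998, -0.01, 0.061, 0.566], [-0.06, 0.427, -0.902, 0.771], [-0.017, -0.904, -0.427, 0.495], [0.0, 0.0, 0.0, 1.0]]
wrist 325.19226210127806 325.19226210127806 281.6805083797138 212.18904560440356
[[-0.001, -0.955, -0.297, 0.081], [1.0, -0.001, -0.0, 0.0], [-0.0, -0.297, 0.955, -0.158], [0.0, 0.0, 0.0, 1.0]]
```
View pics/scene0.png

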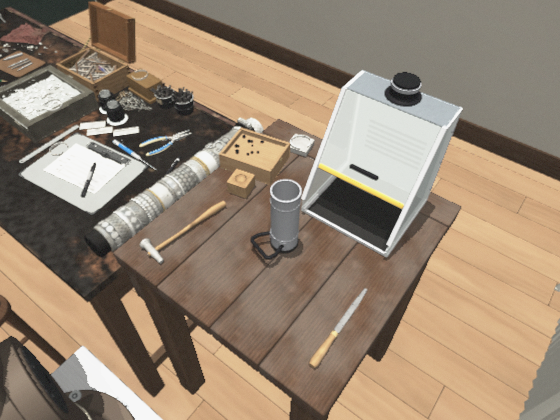

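View pics/side0.png

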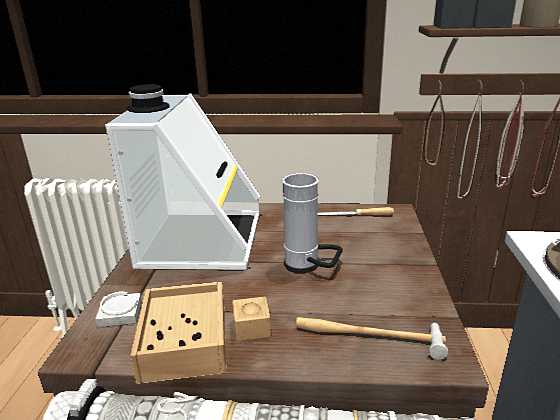

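The scene view shows the can at about (285,215) with its bar at about (262,252), the hood at (380,160) and its yellow rail from (320,168) to (402,205). The side view shows the can at (300,222), the bar at (338,258) and the rail at (228,186). I'll enlarge these areas to get exact points.

Run:
```python
import cv2,numpy as np
a=cv2.imread("pics/scene0.png");b=cv2.imread("pics/side0.png")
def c(im,x,y,w,h,s):
    r=cv2.resize(im[y:y+h,x:x+w],None,fx=s,fy=s,interpolation=cv2.INTER_CUBIC)
    for i in range(0,w,20): cv2.putText(r,str(x+i),(i*s,8),0,.3,(0,0,255));cv2.line(r,(i*s,0),(i*s,h*s),(0,0,255) if i%100==0 else (0,90,0),1) if i%20==0 else 0
    for j in range(0,h,20): cv2.putText(r,str(y+j),(0,j*s+8),0,.3,(0,0,255));cv2.line(r,(0,j*s),(w*s,j*s),(0,90,0),1)
    return r
cv2.imwrite("pics/c1.png",c(a,240,90,200,150,4)[:600,:800])
cv2.imwrite("pics/c1b.png",np.hstack([c(a,240,170,66,100,6)[:600,:396],c(b,280,165,66,120,6)[:600,:400]]) if 0 else np.hstack([c(a,240,175,80,100,5),c(b,275,170,80,120,5)[25:525]]))
```

View pics/c1b.png

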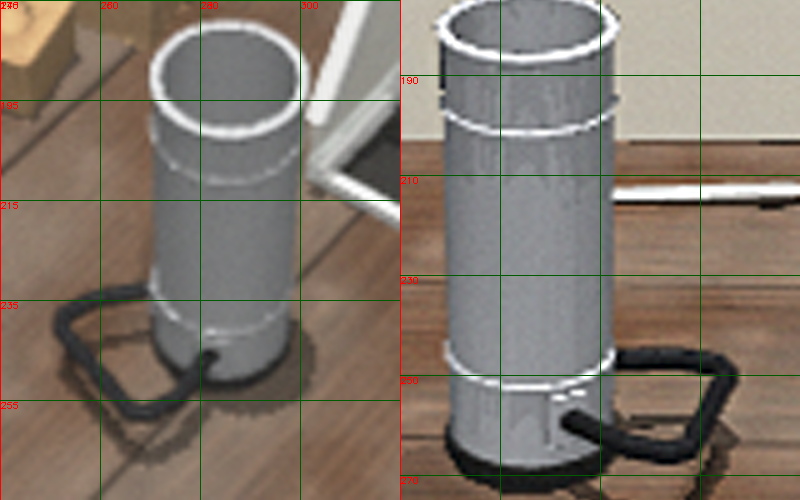

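The enlarged crop gives these pixel positions:

| Point | Scene view | Side view |
|---|---|---|
| Bar end 1 | (253.5,239) | (341.4,250) |
| Bar end 2 | (266.5,256.3) | (332,265) |
| Mouth centre | (285.6,190.9) | (300.6,180) |

Next I'll look at the hood corners.

Run:
```python
import cv2,numpy as np
a=cv2.imread("pics/scene0.png");b=cv2.imread("pics/side0.png")
def c(im,x,y,w,h,s):
    r=cv2.resize(im[y:y+h,x:x+w],None,fx=s,fy=s,interpolation=cv2.INTER_CUBIC)
    for i in range(0,w,20): cv2.putText(r,str(x+i),(i*s,8),0,.3,(0,0,255));cv2.line(r,(i*s,0),(i*s,h*s),(0,90,0),1)
    for j in range(0,h,20): cv2.putText(r,str(y+j),(0,j*s+8),0,.3,(0,0,255));cv2.line(r,(0,j*s),(w*s,j*s),(0,90,0),1)
    return r
cv2.imwrite("pics/c2.png",np.hstack([c(a,295,150,115,140,4)[:560],c(b,200,150,80,140,4)]))
```

```text
(no output)
```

View pics/c2.png

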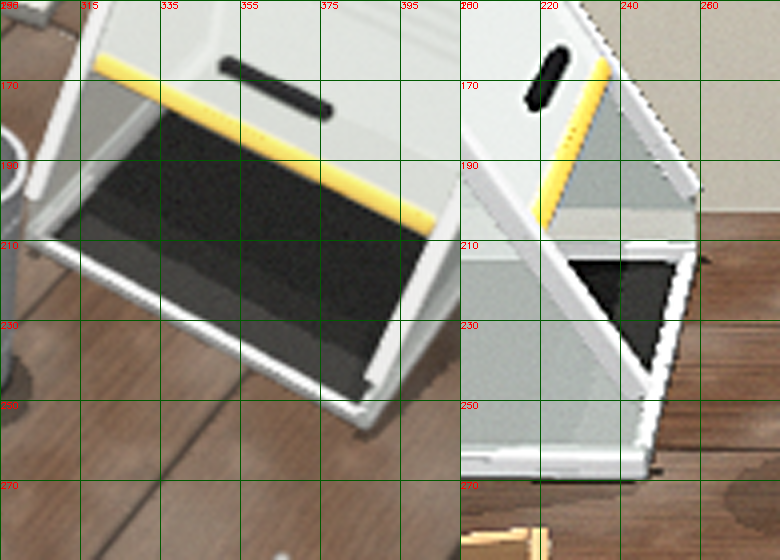

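Create h.py:
```python
from cell import arm
import numpy as np
from scipy.optimize import least_squares
from scipy.spatial.transform import Rotation as R
def cams():
    return {n:arm.get_image(n) for n in("scene","side")}
def proj(d,p):
    T=np.linalg.inv(d["cam_to_world"]);q=T[:3,:3]@p+T[:3,3]
    return np.array([d["fx"]*q[0]/q[2]+d["cx"],d["fy"]*q[1]/q[2]+d["cy"]])
def tri(C,a,b):
    f=lambda p:np.r_[proj(C["scene"],p)-a,proj(C["side"],p)-b]
    s=least_squares(f,[.6,0,.1]);return s.x,np.abs(s.fun).max()
def pose2(x,y,w,p):
    c,s=np.cos(w),np.sin(w);return np.array([x+c*p[0]-s*p[1],y+s*p[0]+c*p[1],p[2]])
```

Run:
```python
from h import *
C=cams()
P={"bar1":((253.5,239),(341.4,250)),"bar2":((266.5,256.3),(332,265)),"barmid":((259.5,247.8),(336.8,257.4)),"mouth":((285.6,190.9),(300.6,180)),
"railA":((318.7,168),(222,207.5)),"railB":((403,210),(237.5,167)),"rimA":((302.5,210),(247,268)),"rimB":((386,257),(259,214))}
for k,(a,b) in P.items(): print(k,*[np.round(v,4) for v in tri(C,a,b)])
obs=[("scene",(-.04,.12,0),(302.5,210.5)),("scene",(-.04,-.12,0),(386,257)),("side",(-.04,.12,0),(247,268)),
("scene","L",(318.7,168)),("scene","Rr",(403,210)),("side","L",(222,207.5)),("side","Rr",(237.5,167))]
def f(v):
    r=[]
    for c,p,u in obs:
        if isinstance(p,str): p=(-.005+.5*v[3],.109 if p=="L" else -.109,.115+.866*v[3])
        r.append(proj(C[c],pose2(*v[:3],np.array(p)))-u)
    return np.ravel(r)
s=least_squares(f,[.8,0,0,0]);print("hood",np.round(s.x,4),np.round(s.fun,1))
obs2=[("scene",(-.072,.025,.03),(254,239)),("scene",(-.072,-.025,.03),(265.5,255.8)),("side",(-.072,.025,.03),(333,264.5)),("side",(-.072,-.025,.03),(341,251)),("scene",(0,0,.18),(285.6,190.9)),("side",(0,0,.18),(300.6,180))]
g=lambda v:np.ravel([proj(C[c],pose2(*v,np.array(p)))-u for c,p,u in obs2])
s=least_squares(g,[.5,0,0]);print("can",np.round(s.x,4),np.round(s.fun,1))
```

```text
bar1 [0.5257 0.0286 0.0555] 1.7355
bar2 [ 5.392e-01 -5.000e-04  2.500e-03] 0.496
barmid [0.5317 0.0146 0.0299] 0.9172
mouth [ 0.5991 -0.0075  0.1786] 0.1572
railA [0.7457 0.0033 0.1266] 0.1572
railB [ 0.7517 -0.2136  0.1252] 0.1762
rimA [0.705  0.0151 0.0024] 0.6493
rimB [ 0.709  -0.2214  0.002 ] 0.0157
hood [ 0.7474 -0.1041  0.0212  0.0128] [-0.6  0.8  1.4  1.  -0.4  0.6 -0.5 -0.1 -0.2 -0.4 -0.6  0.5  0.4 -0.1]
can [ 0.5994 -0.0082 -0.3359] [-1.5  2.  -1.4  0.2 -1.  -0.7 -1.1 -0.2  0.2 -0.3 -0.3 -0.9]
```

View pics/wrist0.png

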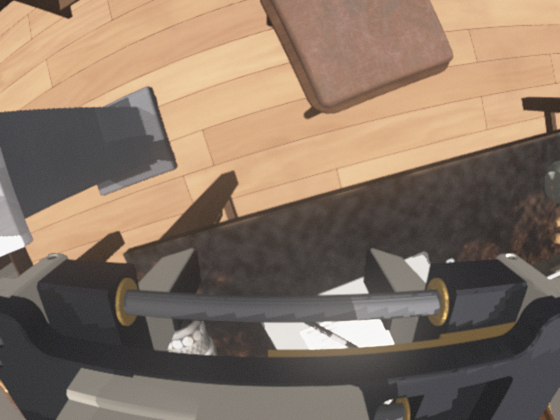

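The wrist view shows the fingers closing left to right along the image (tool y), with a wide body. That body would hit the upright can if I gripped the bar from above. So the plan is:

1. Pinch the can across its top and lay it down in front of the hood, bar up.
2. Set the mouth over the pan rim.
3. Lift by the bar to pour.
4. Reverse the steps to stand the can up again.

First I'll check where the bystanders lie.

Add to h.py:
```python
def ground(d,u,z=0.):
    r=d["cam_to_world"][:3,:3]@np.array([(u[0]-d["cx"])/d["fx"],(u[1]-d["cy"])/d["fy"],1]);o=d["cam_to_world"][:3,3]
    return o+r*(z-o[2])/r[2]
def toolstep(target,yawy=None):
    "delta to world TCP target in tool axes; yawy: wanted angle of tool y (rad)"
    o=arm.observe();M=R.from_rotvec(o["ee_rot"]).as_matrix()
    a=np.arctan2(M[1,1],M[0,1]);print("pos",np.round(o["position"],4),"tool-y deg",round(np.degrees(a),1),"tilt",np.round(M[:,2],3))
    print("delta",np.round(M.T@(np.array(target)-o["position"]),4), "turn",None if yawy is None else round(a-yawy,3))
```

Run:
```python
from h import *
C=cams();d=C["scene"]
for n,u,z in[("hammer head",(150,250),.015),("handle end",(224,206),.01),("block",(240,188),0.02),("file tip",(366,291),.003),("file end",(316,362),.01),("table L",(121,252),0),("table nearcorner",(308,392),0),("table R",(458,208),0)]: print(n,np.round(ground(d,u,z),3))
toolstep([.5994,-.0075,.136],np.radians(90)-.33)
```

```text
hammer head [0.384 0.217 0.015]
handle end [0.592 0.176 0.01 ]
block [0.657 0.178 0.02 ]
file tip [ 0.601 -0.23   0.003]
file end [ 0.401 -0.233  0.01 ]
table L [0.344 0.277 0.   ]
table nearcorner [ 0.348 -0.252  0.   ]
table R [ 0.958 -0.294  0.   ]
pos [0.1756 0.5997 0.2266] tool-y deg 73.7 tilt [-0. -0. -1.]
delta [-0.5774 -0.4636  0.0907] turn 0.045
```

The manual's scale: shifts go in shares of 50 mm and turns go in units of 0.05 rad. Converting my numbers, -0.02 m is -0.4, -0.04 m is -0.8.

{"fn": "nudge_tcp", "kwargs": {
  "plan": {"steps": [[0,0,-0.8,0,1],[0,0,-0.8,0,1],[-0.6,-0.48,-0.4,0,1],[-0.6,-0.48,-0.4,0,1],[-0.6,-0.48,0,0,1],[-0.6,-0.48,0,0,1],[-0.6,-0.48,0,0,1],[-0.6,-0.48,0,0,1],[-0.6,-0.48,0,0,1],[-0.6,-0.48,0,0,1]]},
  "squeeze": 30
}}

```text
clock: 1.35
position: [0.3526, 0.3467, 0.3469]
ee_rot: [0.446, 3.11, 0.001]
force: [0.3, 0.2, 0.4]
width: 0.999
gripper_force: 0.0
```

{"fn": "nudge_tcp", "kwargs": {
  "plan": {"steps": [[-0.6,-0.48,0,0,1],[-0.6,-0.48,0,0,1],[-0.6,-0.48,0,0,1],[-0.6,-0.48,0,0,1],[-0.6,-0.48,0,0,1],[-0.6,-0.48,0,0,1],[-0.6,-0.48,0,0,1],[-0.6,-0.48,0,0,1],[-0.6,-0.48,0,0.9,1],[0,0,0,0,1]]}
}}

```text
clock: 2.35
position: [0.5524, 0.0592, 0.3468]
ee_rot: [0.53, 3.095, -0.004]
force: [0.3, -0.1, 0.9]
width: 1.001
gripper_force: 0.0
```

Run:
```python
from h import *
toolstep([.5994,-.0075,.24],np.radians(90)-.33)
import cv2
d=arm.get_image("wrist");cv2.imwrite("pics/w1.png",d["image"])
```

```text
pos [0.5524 0.0592 0.3468] tool-y deg 70.6 tilt [ 0.001 -0.003 -1.   ]
delta [-0.0663 -0.047   0.107 ] turn -0.009
```

View pics/w1.png

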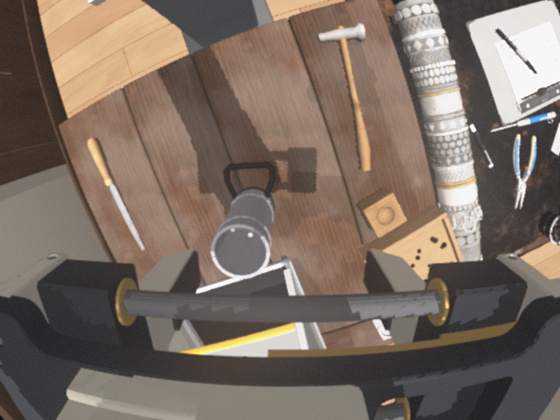

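The wrist view shows the mouth centred near (242,247) and the bar from (230,168) to (272,168). I'll use these to check the can's position.

Add to h.py:
```python
def wray(u,z):
    o=arm.observe();d=arm.get_image("wrist");v=np.array([u[0]-d["cx"],u[1]-d["cy"]])
    t=np.hypot(*v)/d["fx"];c=np.r_[v/np.hypot(*v)*np.sin(t),np.cos(t)]
    M=R.from_rotvec(o["ee_rot"]).as_matrix();m=np.array(d["mount"])
    p=M@m[:3,3]+o["position"];r=M@m[:3,:3]@c
    return p+r*(z-p[2])/r[2]
```

Run:
```python
from h import *
print(wray((242.5,247),.18),wray((230,168),.03),wray((272,168),.03))
```

```text
[0.59402942 0.00171197 0.18      ] [ 0.52360019 -0.00774151  0.03      ] [0.54413589 0.05261084 0.03      ]
```

In the tool's units: -0.0323 m is -0.646, 0.03 m is 0.6, -0.009 rad is -0.18.

{"fn": "nudge_tcp", "kwargs": {
  "plan": {"steps": [[-0.646,-0.464,0.4,0,1],[-0.646,-0.464,0.6,-0.18,1],[0,0,0.6,0,1],[0,0,0.6,0,1],[0,0,0.4,0,1],[0,0,0.4,0,1],[0,0,0.4,0,1],[0,0,0.4,0,1],[0,0,0.4,0,1],[0,0,0,0,1]]},
  "squeeze": 30
}}

```text
clock: 3.55
position: [0.5945, 0.0021, 0.1344]
ee_rot: [-0.497, -3.097, 0.0]
force: [-0.3, -0.3, -0.1]
width: 1.001
gripper_force: 0.0
```

{"fn": "nudge_tcp", "kwargs": {
  "plan": {"steps": [[0,0,0,0,0.8],[0,0,0,0,0.7],[0,0,0,0,0.6],[0,0,0,0,0.6],[0,0,0,0,0.6],[0,0,0,0,0.6]]},
  "squeeze": 30
}}

```text
clock: 4.15
position: [0.5971, -0.0003, 0.1375]
ee_rot: [0.502, 3.1, 0.0]
force: [-0.5, -2.5, 6.5]
width: 0.707
gripper_force: 29.9
```

```bash
python3 -c "
from h import *
toolstep([.455,-.095,.16],np.pi/2)"
```

```text
pos [ 5.971e-01 -3.000e-04  1.375e-01] tool-y deg 71.6 tilt [ 0.002 -0.    -1.   ]
delta [ 0.1049 -0.1347 -0.0227] turn -0.321
```

{"fn": "nudge_tcp", "kwargs": {
  "plan": {"steps": [[0,0,-0.2,0,0.6],[0,0,-0.2,0,0.6],[0.3,-0.38,0,0,0.6],[0.36,-0.46,0,0,0.6],[0.36,-0.46,0,0,0.6],[0.36,-0.46,0,0,0.6],[0.36,-0.46,0,0,0.6],[0.36,-0.46,0,0,0.6],[0,0,0,0,0.6]]},
  "squeeze": 30
}}

```text
clock: 5.05
position: [0.4509, -0.0961, 0.157]
ee_rot: [-0.507, -3.098, -0.0]
force: [0.3, -0.4, -4.0]
width: 0.707
gripper_force: 30.0
```

{"fn": "nudge_tcp", "kwargs": {
  "plan": {"steps": [[0,0,0,-1,0.6],[0,0,0,-1.2,0.6],[0,0,0,-1.2,0.6],[0,0,0,-1.2,0.6],[0,0,0,-1.2,0.6],[0,0,0,-0.6,0.6],[0,0,0,0,0.6]]}
}}

```text
clock: 5.75
position: [0.4549, -0.0937, 0.157]
ee_rot: [0.001, 3.141, 0.0]
force: [-0.3, 0.2, -4.3]
width: 0.702
gripper_force: 30.0
```

```bash
python3 -c "
from h import *
toolstep([.455,-.095,.1375],np.pi/2)"
```

```text
pos [ 0.4549 -0.0937  0.157 ] tool-y deg 90.0 tilt [ 0.  0. -1.]
delta [-0.0001 -0.0013  0.0195] turn -0.001
```

In the tool's units: -0.0139 m is -0.278, -0.0138 m is -0.276.

{"fn": "nudge_tcp", "kwargs": {
  "plan": {"steps": [[0,0,0.2,0,0.6],[0,0,0.19,0,0.6],[0,0,0,0,0.6],[-0.276,0,-0.036,0,0.6],[-0.276,0,-0.034,0,0.6],[-0.278,0,0.012,0,0.6],[-0.278,0,0.014,0,0.6],[-0.272,0,0.06,0,0.6],[-0.272,0,0.062,0,0.6],[0,0,0,0,0.6]]},
  "squeeze": 30
}}

```text
clock: 6.75
position: [0.54, -0.0946, 0.1342]
ee_rot: [0.002, 3.139, -0.001]
force: [-1.7, 0.5, 11.7]
width: 0.7
gripper_force: 30.0
```

```bash
python3 -c "
from h import *
import cv2
toolstep([.5376,-.095,.1333],np.pi/2)
cv2.imwrite('pics/t1.png',arm.get_image('side')['image'])"
```

```text
pos [ 0.54   -0.0946  0.1342] tool-y deg 89.9 tilt [ 0.003 -0.001 -1.   ]
delta [ 0.0024 -0.0004  0.0009] turn -0.001
```

View pics/t1.png

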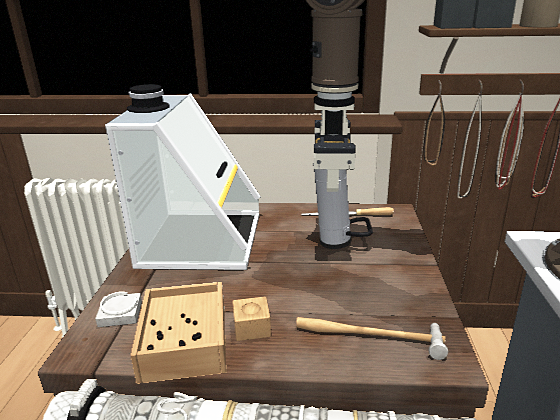

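The side view shows the can still almost upright. Its foot is around (335,243) and the bar around (370,226), so the grip was too firm to pivot and the foot slid along the bench. I'll work out where the base is now and let the can settle under a lighter grip.

Run:
```python
from h import *
C=cams()
print(ground(C["side"],(371,226),.03),ground(C["side"],(335,240),0),ground(C["side"],(333,200),.1))
```

```text
[ 0.45294203 -0.1135007   0.03      ] [ 0.52941474 -0.1033982   0.        ] [ 0.53623314 -0.09273682  0.1       ]
```

{"fn": "nudge_tcp", "kwargs": {
  "plan": {"steps": [[0,0,0,0,0.7],[0,0,0,0,0.72],[0,0,0,0,0.74],[0,0,0,0,0.74],[0,0,0,0,0.74]]},
  "squeeze": 6
}}

```text
clock: 7.4
position: [0.5372, -0.0939, 0.1331]
ee_rot: [-0.001, -3.141, -0.0]
force: [-0.0, -0.4, -0.7]
width: 0.741
gripper_force: 0.0
```

Run:
```python
from h import *
import cv2
C=cams();a=C["side"]["image"][140:265,290:390];b=C["scene"]["image"][150:290,180:320]
cv2.imwrite("pics/t2.png",np.hstack([cv2.resize(a[:120],(400,480)),cv2.resize(b[:,:],(400,400)) if 0 else cv2.copyMakeBorder(cv2.resize(b,(400,400)),0,80,0,0,0)]))
```

```text
(no output)
```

View pics/t2.png

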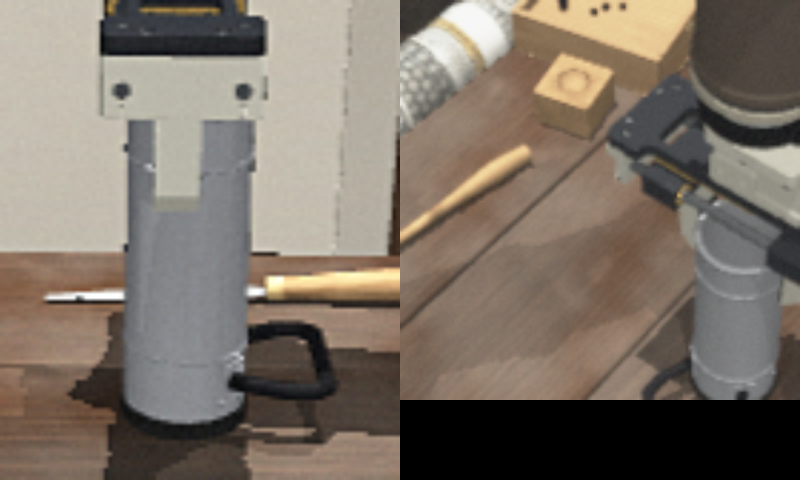

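{"fn": "nudge_tcp", "kwargs": {
  "plan": {"steps": [[0,0,0,0,0.6],[0,0,0,0,0.6],[0,0,0,0,0.6],[0,0,-0.16,0,0.6],[0.32,0,0,0,0.6],[0.4,0,0,0,0.6],[0.4,0,0,0,0.6],[0.4,0,0,0,0.6],[0,0,0,0,0.6],[0,0,0.14,0,0.6]]},
  "squeeze": 30
}}

```text
clock: 8.5
position: [0.4619, -0.0938, 0.1352]
ee_rot: [0.001, 3.139, 0.001]
force: [0.6, 0.5, -4.4]
width: 0.703
gripper_force: 30.0
```

{"fn": "nudge_tcp", "kwargs": {
  "plan": {"steps": [[0,0,0.04,0,0.6],[0,0,0,0,0.6],[0,0,0,0,0.6]]},
  "squeeze": 6
}}

```text
clock: 8.8
position: [0.4621, -0.0939, 0.1325]
ee_rot: [0.001, 3.141, -0.0]
force: [1.7, -0.6, 1.6]
width: 0.71
gripper_force: 6.0
```

{"fn": "nudge_tcp", "kwargs": {
  "plan": {"steps": [[-0.276,0,-0.02,0,0.6],[-0.276,0,-0.02,0,0.6],[-0.278,0,0.012,0,0.6],[-0.278,0,0.014,0,0.6],[0,0,0,0,0.6]]},
  "squeeze": 6
}}

```text
clock: 9.3
position: [0.5179, -0.0939, 0.1328]
ee_rot: [0.0, 3.141, -0.001]
force: [-0.2, -0.4, 2.3]
width: 0.708
gripper_force: 6.0
```

```bash
python3 -c "
from h import *
import cv2
C=cams()
cv2.imwrite('pics/t3.png',np.hstack([C['side']['image'][120:300,250:480],C['scene']['image'][150:330,150:360]]))"
```

Add to h.py:
```python
import cv2
def canfit(y=-.094,h=0.,xg=(.40,.72),tg=(0,115),z0=0.,verbose=1):
    "tilt t (deg, mouth away from bar) and x of the lowest foot point P, by matching the dark bar+foot in the side view"
    d=arm.get_image("side");im=d["image"].astype(int);bg=cv2.imread("pics/side0.png").astype(int)
    dark=(im.max(2)<48)&(np.abs(im-bg).sum(2)>60)
    T=np.linalg.inv(d["cam_to_world"])
    def pts(x,t,z):
        B=[];s=np.linspace(-.03,.03,13)
        for v in s:B.append((-.072,v,.03))
        for e in(-.028,.028):
            for v in np.linspace(-.072,-.04,7):B.append((v,e,.03))
        for a in np.linspace(0,2*np.pi,48):
            for zz in(.003,.007):B.append((.034*np.cos(a),.034*np.sin(a),zz))
        B=np.array(B);c,q=np.cos(t),np.sin(t);X=B[:,0]-.034
        W=np.c_[x+X*c+B[:,2]*q,y+B[:,1],z-X*q+B[:,2]*c]
        Q=W@T[:3,:3].T+T[:3,3];u=Q[:,:2]/Q[:,2:]*d["fx"]+[d["cx"],d["cy"]]
        return np.round(u).astype(int)
    dt=cv2.GaussianBlur(dark.astype(np.float32),(3,3),0);best=[]
    for z in np.atleast_1d(z0):
     for t in range(tg[0],tg[1],3):
      for x in np.arange(*xg,.004):
        u=pts(x,np.radians(t),z);ok=(u[:,0]>=0)&(u[:,0]<560)&(u[:,1]>=0)&(u[:,1]<420)
        v=np.where(ok,dt[u[:,1].clip(0,419),u[:,0].clip(0,559)],0)
        best.append((v[:27].mean()+.5*v[27:].mean(),t,round(x,3),z))
    best.sort(reverse=True)
    print([(round(float(a),2),t,float(x),float(z)) for a,t,x,z in best[:4]])
```

Run:
```python
from h import *
canfit()
```

```text
[(1.03, 18, 0.488, 0.0), (1.02, 21, 0.488, 0.0), (1.02, 18, 0.492, 0.0), (0.9, 15, 0.492, 0.0)]
```

The fit gives a tilt of about 19° with the foot pivot held at x = 0.489, so the lighter grip works. I'll continue the arc.

The manual's scale: shifts go in shares of 50 mm and turns go in units of 0.05 rad. Converting my numbers, -0.0136 m is -0.272, -0.0128 m is -0.256.

{"fn": "nudge_tcp", "kwargs": {
  "plan": {"steps": [[-0.272,0,0.06,0,0.6],[-0.272,0,0.062,0,0.6],[-0.256,0,0.1,0,0.6],[-0.256,0,0.106,0,0.6],[-0.234,0,0.15,0,0.6],[-0.234,0,0.152,0,0.6],[0,0,0,0,0.6]]},
  "squeeze": 6
}}

```text
clock: 10.15
position: [0.5947, -0.0938, 0.1002]
ee_rot: [0.0, 3.141, -0.001]
force: [3.2, -0.3, 3.7]
width: 0.699
gripper_force: 6.0
```

Run:
```python
from h import *
canfit()
```

```text
[(1.05, 48, 0.488, 0.0), (1.03, 45, 0.492, 0.0), (1.01, 51, 0.484, 0.0), (0.92, 42, 0.496, 0.0)]
```

In the tool's units: 0.012 m is 0.24, 0.011 m is 0.22.

{"fn": "nudge_tcp", "kwargs": {
  "plan": {"steps": [[-0.204,0,0.18,0,0.6],[-0.206,0,0.19,0,0.6],[-0.17,0,0.21,0,0.6],[-0.168,0,0.22,0,0.6],[-0.128,0,0.24,0,0.6],[-0.126,0,0.24,0,0.6],[-0.084,0,0.24,0,0.6],[-0.082,0,0.24,0,0.6],[0,0,0,0,0.6],[0,0,0,0,0.6]]},
  "squeeze": 6
}}

```text
clock: 11.2
position: [0.6495, -0.0942, 0.0125]
ee_rot: [-0.002, -3.138, -0.0]
force: [-1.9, 0.4, -1.8]
width: 0.688
gripper_force: 6.0
```

Run:
```python
from h import *
canfit()
```

```text
[(1.12, 84, 0.484, 0.0), (1.1, 81, 0.488, 0.0), (1.08, 87, 0.48, 0.0), (1.06, 87, 0.476, 0.0)]
```

In the tool's units: 0.0255 m is 0.51, 0.025 m is 0.5.

{"fn": "nudge_tcp", "kwargs": {
  "plan": {"steps": [[0,0,0,0,0.95],[0,0,0,0,0.95],[0,0,0,0,0.95],[0.5,0,0,0,0.95],[0.5,0,0,0,0.95],[0.51,0,0,0,0.95],[0,0,0,0,0.6],[0,0,0,0,0.6],[0,0,0,0,0.6],[0,0,0,0,0.6]]},
  "squeeze": 45
}}

```text
clock: 12.25
position: [0.5771, -0.0939, 0.0138]
ee_rot: [0.001, 3.14, -0.0]
force: [0.0, 1.3, 2.6]
width: 0.692
gripper_force: 44.9
```

{"fn": "nudge_tcp", "kwargs": {
  "plan": {"steps": [[0,0,-0.2,0,0.6],[0,0,-0.2,0,0.6],[0,0,0,0,0.6]]},
  "squeeze": 45
}}

```text
clock: 12.55
position: [0.5767, -0.0943, 0.0351]
ee_rot: [0.002, 3.139, -0.0]
force: [0.6, 0.2, -3.7]
width: 0.694
gripper_force: 44.9
```

```bash
python3 - <<'E'
from h import *
canfit(tg=(45,115),z0=[0,.01,.02,.03])
E
```

```text
[(1.34, 93, 0.48, 0.02), (1.29, 90, 0.484, 0.02), (1.26, 93, 0.48, 0.01), (1.25, 90, 0.484, 0.01)]
```

In the tool's units: -0.02 m is -0.4, -0.015 m is -0.3.

{"fn": "nudge_tcp", "kwargs": {
  "plan": {"steps": [[-0.3,0,0,0,0.6],[-0.4,0,0,0,0.6],[-0.4,0,0,0,0.6],[-0.4,0,0,0,0.6],[-0.4,0,0,0,0.6],[-0.36,0,0,0,0.6],[0,0,0,0,0.6],[0,0,0.12,0,0.6],[0,0,0.1,0,0.6],[0,0,0,0,0.6]]},
  "squeeze": 45
}}

```text
clock: 13.6
position: [0.6873, -0.0942, 0.0216]
ee_rot: [-0.002, -3.14, -0.0]
force: [-0.7, 0.3, -3.5]
width: 0.693
gripper_force: 45.0
```

```bash
python3 - <<'E'
from h import *
canfit(tg=(45,115),z0=[0,.01,.02,.03])
E
```

```text
[(1.36, 87, 0.596, 0.0), (1.28, 84, 0.6, 0.0), (1.24, 90, 0.592, 0.0), (1.16, 87, 0.596, 0.01)]
```

{"fn": "nudge_tcp", "kwargs": {
  "plan": {"steps": [[0,0,0,0,0.95],[0,0,0,0,0.95],[0,0,0,0,0.95],[0,0,-0.4,0,1],[0,0,-0.6,0,1],[0,0,-0.6,0,1],[0,0,-0.6,0,1],[0,0,-0.6,0,1],[0.4,0,-0.4,0,1],[0,0,0,0,1]]},
  "squeeze": 20
}}

```text
clock: 14.65
position: [0.669, -0.0951, 0.1865]
ee_rot: [0.003, 3.137, -0.001]
force: [0.0, -0.6, 0.4]
width: 1.001
gripper_force: 0.0
```

```bash
python3 - <<'E'
from h import *
canfit(tg=(45,115),z0=[0,.01])
print(np.round(arm.observe()["joints"],2));toolstep([.621,-.094,.15],0)
E
```

```text
[(1.18, 87, 0.6, 0.0), (1.17, 84, 0.604, 0.0), (1.08, 87, 0.596, 0.0), (1.07, 90, 0.592, 0.0)]
[-0.18  0.56  0.38  1.51 -0.23  1.1   1.82]
pos [ 0.6691 -0.0946  0.1846] tool-y deg 89.9 tilt [ 0.003  0.    -1.   ]
delta [0.0482 0.0005 0.0344] turn 1.569
```

In the tool's units: 0.024 m is 0.48, -0.14 rad is -2.8.

{"fn": "nudge_tcp", "kwargs": {
  "plan": {"steps": [[0.48,0,0,0,0.7],[0.48,0,0,0,0.7],[0,0,0,-2.8,0.7],[0,0,0,-2.8,0.7],[0,0,0,-2.8,0.7],[0,0,0,-2.8,0.7],[0,0,0,-2.8,0.7],[0,0,0,-2.8,0.7],[0,0,0,-2.8,0.7],[0,0,0,-2.8,0.7]]},
  "squeeze": 20
}}

```text
clock: 15.7
position: [0.6206, -0.0936, 0.1809]
ee_rot: [1.67, -2.658, -0.001]
force: [-0.1, -0.3, -1.0]
width: 0.698
gripper_force: 0.0
```

{"fn": "nudge_tcp", "kwargs": {
  "plan": {"steps": [[0,0,0,-2.8,0.7],[0,0,0,-2.8,0.7],[0,0,0,-2.8,0.7],[0,0,0,-0.6,0.7],[0,0,0,0,0.7]]},
  "squeeze": 20
}}

```text
clock: 16.2
position: [0.6172, -0.0933, 0.1753]
ee_rot: [2.084, -2.334, -0.02]
force: [0.4, -0.6, -0.9]
width: 0.703
gripper_force: 0.0
```

```bash
python3 - <<'E'
from h import *
toolstep([.622,-.094,.09],np.pi)
d=arm.get_image("wrist");cv2.imwrite("pics/w2.png",d["image"])
E
```

```text
pos [ 0.6172 -0.0933  0.1753] tool-y deg 173.5 tilt [-0.018  0.002 -1.   ]
delta [ 0.0001 -0.0064  0.0852] turn -0.113
```

View pics/w2.png

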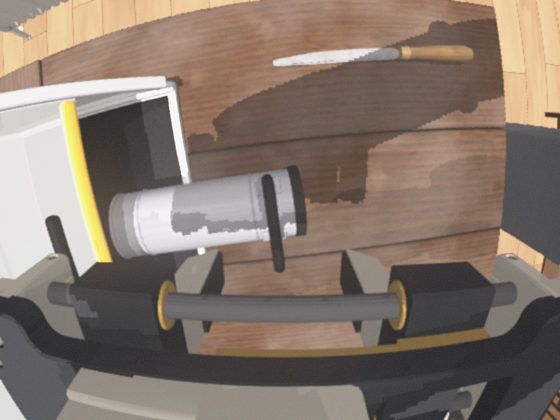

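The wrist view shows the can lying with its mouth at about (125,222), past the pan rim and under the yellow rail. The bar runs from (267,178) to (279,270). I'll locate it at its height.

Run:
```python
from h import *
for u in((267,180),(279,268),(273,224)): print(np.round(wray(u,.107),4))
print(np.round(wray((302,200),.036),4),np.round(wray((120,223),.04),4))
toolstep([.622,-.094,.09],np.pi)
print(np.round(arm.observe()["joints"],2))
```

```text
[ 0.6225 -0.1279  0.107 ]
[ 0.6223 -0.0577  0.107 ]
[ 0.6226 -0.0942  0.107 ]
[ 0.596  -0.0903  0.036 ] [ 0.785  -0.0897  0.04  ]
pos [ 0.6175 -0.0924  0.1768] tool-y deg 173.6 tilt [-0.016 -0.002 -1.   ]
delta [ 0.0008 -0.006   0.0867] turn -0.112
[ 0.52  0.59 -0.72  1.58  0.41  1.15  2.74]
```

The bar is at (0.6225, -0.093), which agrees with the fit. Joint 7 is at its limit in this direction, so I'll turn the other way round.

In the tool's units: 0.14 rad is 2.8.

{"fn": "nudge_tcp", "kwargs": {
  "plan": {"steps": [[0,0,0,2.8,0.6],[0,0,0,2.8,0.6],[0,0,0,2.8,0.6],[0,0,0,2.8,0.6],[0,0,0,2.8,0.6],[0,0,0,2.8,0.6],[0,0,0,2.8,0.6],[0,0,0,2.8,0.6],[0,0,0,2.8,0.6],[0,0,0,2.8,0.6]]},
  "squeeze": 20
}}

```text
clock: 17.5
position: [0.6177, -0.0922, 0.1772]
ee_rot: [0.084, -3.125, 0.002]
force: [0.5, -0.8, -0.3]
width: 0.602
gripper_force: 0.0
```

{"fn": "nudge_tcp", "kwargs": {
  "plan": {"steps": [[0,0,0,2.8,0.6],[0,0,0,2.8,0.6],[0,0,0,2.8,0.6],[0,0,0,2.8,0.6],[0,0,0,2.8,0.6],[0,0,0,2.8,0.6],[0,0,0,2.8,0.6],[0,0,0,2.8,0.6],[0,0,0,2.8,0.6],[0,0,0,2.8,0.6]]},
  "squeeze": 20
}}

```text
clock: 18.5
position: [0.6177, -0.0922, 0.1773]
ee_rot: [-1.952, -2.448, 0.016]
force: [-0.1, 0.0, -0.4]
width: 0.601
gripper_force: 0.0
```

```bash
python3 - <<'E'
from h import *
toolstep([.6225,-.093,.09],0)
print(np.round(arm.observe()["joints"],2))
E
```

```text
pos [ 0.6177 -0.0922  0.1773] tool-y deg 12.9 tilt [-0.015 -0.002 -1.   ]
delta [-0.002   0.0058  0.0872] turn 0.224
[ 0.09  0.49 -0.05  1.62  0.03  1.05  0.26]
```

{"fn": "nudge_tcp", "kwargs": {
  "plan": {"steps": [[0,0,0,2.4,0.6],[0,0,0,2.08,0.6],[0,0.12,0.4,0,0.6],[0,0,0.6,0,0.6],[0,0,0.4,0,0.6],[0,0,0.34,0,0.6],[0,0,0,0,0.3],[0,0,0,0,0],[0,0,0,0,0],[0,0,0,0,0]]},
  "squeeze": 20
}}

```text
clock: 19.5
position: [0.6229, -0.0928, 0.091]
ee_rot: [-2.209, -2.222, 0.017]
force: [0.1, -0.1, 0.6]
width: 0.304
gripper_force: 0.0
```

Run:
```python
from h import *
toolstep([.6225,-.093,.09],0)
canfit(tg=(75,115),xg=(.58,.65))
```

```text
pos [ 0.6229 -0.0928  0.091 ] tool-y deg 0.3 tilt [-0.014 -0.002 -1.   ]
delta [-0.0001 -0.0004  0.001 ] turn 0.006
[(1.22, 87, 0.6, 0.0), (1.2, 84, 0.604, 0.0), (1.17, 87, 0.596, 0.0), (1.16, 90, 0.592, 0.0)]
```

{"fn": "nudge_tcp", "kwargs": {
  "plan": {"steps": [[0,0,0,0,0],[0,0,0,0,0],[0,0,0,0,0],[0,0,0,0,0]]},
  "squeeze": 20
}}

```text
clock: 19.95
position: [0.6222, -0.093, 0.09]
ee_rot: [-2.208, -2.22, 0.019]
force: [-1.5, 0.3, 3.8]
width: 0.088
gripper_force: 20.0
```

{"fn": "nudge_tcp", "kwargs": {
  "plan": {"steps": [[0,0,-0.1,0,0],[0,0.08,-0.1,0,0],[0,0.08,-0.1,0,0],[0,0.08,-0.1,0,0],[0,0.08,-0.1,0,0],[0,0,0,0,0],[0,0,0,0,0]]},
  "squeeze": 20
}}

```text
clock: 20.65
position: [0.6386, -0.0928, 0.1144]
ee_rot: [-2.208, -2.22, 0.019]
force: [0.3, 0.3, -3.6]
width: 0.088
gripper_force: 20.0
```

Run:
```python
from h import *
canfit(tg=(75,125),xg=(.58,.66),z0=np.arange(0,.09,.01))
```

```text
[(1.26, 96, 0.6, 0.03), (1.22, 99, 0.596, 0.03), (1.16, 96, 0.6, 0.02), (1.14, 93, 0.604, 0.03)]
```

In the tool's units: -0.006 m is -0.12, 0.006 m is 0.12.

{"fn": "nudge_tcp", "kwargs": {
  "plan": {"steps": [[0,0.1,-0.08,0,0],[0,0.12,-0.08,0,0],[0,0.12,-0.08,0,0],[0,0.1,-0.1,0,0],[0,0,-0.12,0,0],[0,0,-0.12,0,0],[0,0,-0.12,0,0],[0,0,0,0,0],[0,0,0,0,0],[0,0,0,0,0]]},
  "squeeze": 20
}}

```text
clock: 21.7
position: [0.6607, -0.0926, 0.1489]
ee_rot: [-2.208, -2.22, 0.02]
force: [-0.2, -0.5, -3.8]
width: 0.085
gripper_force: 20.0
```

Run:
```python
from h import *
canfit(tg=(75,130),xg=(.58,.68),z0=np.arange(0,.12,.01))
```

```text
[(1.13, 99, 0.616, 0.06), (1.11, 96, 0.62, 0.06), (1.1, 99, 0.616, 0.05), (1.1, 102, 0.612, 0.06)]
```

{"fn": "nudge_tcp", "kwargs": {
  "plan": {"steps": [[0,0,0,0,0],[0,0,0,0,0],[0,0,0,0,0],[0,0,0,0,0]]},
  "squeeze": 11
}}

```text
clock: 22.15
position: [0.661, -0.0926, 0.149]
ee_rot: [-2.208, -2.22, 0.019]
force: [-0.1, -0.1, -4.8]
width: 0.093
gripper_force: 11.0
```

Run:
```python
from h import *
canfit(tg=(85,135),xg=(.58,.68),z0=np.arange(0.02,.12,.01))
```

```text
[(1.15, 109, 0.6, 0.06999999999999999), (1.12, 106, 0.604, 0.06999999999999999), (1.11, 112, 0.596, 0.06999999999999999), (1.06, 115, 0.592, 0.06999999999999999)]
```

{"fn": "nudge_tcp", "kwargs": {
  "plan": {"steps": [[0,0,0,0,0],[0,0,0,0,0],[0,0,0,0,0],[0,0,0,0,0],[0,0,0,0,0],[0,0,0,0,0]]},
  "squeeze": 7
}}

```text
clock: 22.8
position: [0.661, -0.0926, 0.1491]
ee_rot: [-2.208, -2.22, 0.019]
force: [0.6, 0.5, -3.9]
width: 0.096
gripper_force: 7.0
```

Run:
```python
from h import *
canfit(tg=(85,140),xg=(.56,.68),z0=np.arange(0.02,.14,.01))
```

```text
[(1.14, 109, 0.6, 0.06999999999999999), (1.12, 106, 0.604, 0.06999999999999999), (1.11, 112, 0.596, 0.06999999999999999), (1.06, 115, 0.592, 0.06999999999999999)]
```

Create f.py:
```python
from h import *
f=[]
for i in range(8):
    f.append(arm.observe()["force"]);arm.get_image("wrist")
print("mean force",np.round(np.mean(f,0),2),np.round(np.std(f,0),2))
```

```bash
python3 f.py
```

```text
mean force [ 0.09 -0.01 -4.11] [0.38 0.42 0.81]
```

{"fn": "nudge_tcp", "kwargs": {
  "plan": {"steps": [[0,-0.3,0,0,0],[0,0.3,0,0,0],[0,-0.3,0,0,0],[0,0.3,0,0,0],[0,-0.3,0,0,0],[0,0.3,0,0,0],[0,0,0,0,0],[0,0,0,0,0]]},
  "squeeze": 9
}}

```text
clock: 24.05
position: [0.6611, -0.0925, 0.1492]
ee_rot: [-2.208, -2.221, 0.019]
force: [-0.2, -0.1, -3.2]
width: 0.091
gripper_force: 9.0
```

```bash
python3 f.py;python3 - <<'E'
from h import *
canfit(tg=(85,140),xg=(.56,.68),z0=np.arange(0.02,.14,.01))
d=arm.get_image("scene")["image"];cv2.imwrite("pics/s2.png",d)
r=cv2.imread("pics/scene0.png")
E
```

```text
mean force [-0.29  0.24 -2.84] [0.32 0.39 0.79]
[(1.11, 118, 0.588, 0.07999999999999999), (1.08, 115, 0.588, 0.07999999999999999), (1.05, 118, 0.584, 0.07999999999999999), (1.04, 121, 0.58, 0.07999999999999999)]
```

{"fn": "nudge_tcp", "kwargs": {
  "plan": {"steps": [[0,0,-0.16,0,0],[0,0,-0.16,0,0],[0,0,-0.16,0,0],[0,0,0,0,0],[0,-0.3,0,0,0],[0,0.3,0,0,0],[0,-0.3,0,0,0],[0,0.3,0,0,0],[0,0,0,0,0],[0,0,0,0,0]]},
  "squeeze": 9
}}

```text
clock: 25.55
position: [0.6616, -0.0925, 0.1731]
ee_rot: [-2.208, -2.221, 0.019]
force: [0.3, -0.1, -2.8]
width: 0.095
gripper_force: 9.0
```

```bash
python3 f.py;python3 - <<'E'
from h import *
canfit(tg=(85,140),xg=(.56,.68),z0=np.arange(0.04,.16,.01))
d=arm.get_image("scene");im=d["image"]
# upright crop of the pan interior plus side view through the clear wall
s=arm.get_image("side")["image"]
a=cv2.resize(im[120:270,290:440],(400,400),interpolation=cv2.INTER_CUBIC);b=cv2.resize(s[150:290,110:310],(400,280),interpolation=cv2.INTER_CUBIC)
cv2.imwrite("pics/p1.png",np.hstack([a,cv2.copyMakeBorder(b,0,120,0,0,0)]))
E
```

```text
mean force [ 0.03 -0.01 -2.96] [0.28 0.57 0.32]
[(1.01, 115, 0.592, 0.1), (1.0, 118, 0.588, 0.1), (1.0, 124, 0.58, 0.11000000000000001), (0.99, 121, 0.584, 0.11000000000000001)]
```

Hanging free, the can weighs 2.96 N (it was 4.1 N with the punches) and sits at its empty angle, so it is empty. Next I'll back it out and lay it on the bench.

In the tool's units: 0.01 m is 0.2, -0.018 m is -0.36.

{"fn": "nudge_tcp", "kwargs": {
  "plan": {"steps": [[0,-0.1,-0.08,0,0],[0,-0.24,-0.06,0,0],[0,-0.3,0,0,0],[0,-0.36,0,0,0],[0,-0.36,0,0,0],[0,-0.26,0,0,0],[0,-0.12,0.1,0,0],[0,0,0.2,0,0],[0,0,0.2,0,0],[0,0,0.1,0,0]]},
  "squeeze": 9
}}

```text
clock: 27.1
position: [0.5738, -0.0929, 0.1498]
ee_rot: [-2.207, -2.22, 0.021]
force: [0.2, 0.2, -3.6]
width: 0.091
gripper_force: 9.0
```

{"fn": "nudge_tcp", "kwargs": {
  "plan": {"steps": [[0,-0.1,0.12,0,0],[0,-0.1,0.12,0,0],[0,-0.12,0.12,0,0],[0,-0.12,0.12,0,0],[0,-0.12,0.12,0,0],[0,-0.12,0.12,0,0],[0,-0.12,0.12,0,0],[0,-0.12,0.12,0,0],[0,-0.08,0.1,0,0],[0,0,0,0,0]]},
  "squeeze": 9
}}

```text
clock: 28.1
position: [0.5221, -0.0934, 0.0985]
ee_rot: [-2.207, -2.219, 0.021]
force: [-0.2, -0.0, -1.3]
width: 0.093
gripper_force: 9.0
```

Run:
```python
from h import *
canfit(tg=(75,125),xg=(.42,.62),z0=np.arange(0,.06,.01));toolstep([.52,-.093,.09],0)
```

```text
[(1.28, 93, 0.488, 0.0), (1.25, 96, 0.484, 0.01), (1.22, 96, 0.484, 0.0), (1.21, 93, 0.488, 0.01)]
pos [ 0.5228 -0.0935  0.099 ] tool-y deg 0.3 tilt [-0.017 -0.001 -1.   ]
delta [ 0.0005 -0.0026  0.009 ] turn 0.006
```

{"fn": "nudge_tcp", "kwargs": {
  "plan": {"steps": [[0,-0.02,0.1,0,0],[0,0,0.08,0,0],[0,0,0,0,0.3],[0,0,0,0,0.6],[0,0,0,0,0.6],[0,0,-0.4,0,0.7],[0,0,-0.6,0,0.8],[0,0,-0.6,0,1],[0,0.4,-0.4,-2,1],[0,0.4,0,-2.8,1]]},
  "squeeze": 20
}}

```text
clock: 29.15
position: [0.5658, -0.0915, 0.1931]
ee_rot: [-1.924, -2.475, 0.012]
force: [1.1, -0.4, -0.1]
width: 0.737
gripper_force: 0.0
```

{"fn": "nudge_tcp", "kwargs": {
  "plan": {"steps": [[0,0,0,-2.8,1],[0,0,0,-2.8,1],[0,0,0,-2.8,1],[0,0,0,-2.8,1],[0,0,0,-2.8,1],[0,0,0,-2.8,1],[0,0,0,-2.8,1],[0,0,0,-2.8,1],[0,0,0,-2.8,1],[0,0,0,-1.4,1]]},
  "squeeze": 20
}}

```text
clock: 30.15
position: [0.5636, -0.0912, 0.1895]
ee_rot: [0.016, -3.126, 0.002]
force: [-0.1, 0.5, -0.7]
width: 1.0
gripper_force: 0.0
```

Run:
```python
from h import *
canfit(tg=(75,125),xg=(.42,.62));toolstep([.637,-.093,.016],np.pi/2)
```

```text
[(1.25, 93, 0.488, 0.0), (1.16, 90, 0.492, 0.0), (1.16, 96, 0.484, 0.0), (1.0, 99, 0.48, 0.0)]
pos [ 0.5636 -0.0912  0.1894] tool-y deg 90.7 tilt [-0.016 -0.001 -1.   ]
delta [-0.0762 -0.0025  0.1722] turn 0.012
```

{"fn": "nudge_tcp", "kwargs": {
  "plan": {"steps": [[-0.52,0,0.4,0.24,1],[-0.52,-0.04,0.6,0,1],[-0.48,0,0.6,0,1],[0,0,0.6,0,1],[0,0,0.5,0,1],[0,0,0.4,0,1],[0,0,0.3,0,1],[0,0,0,0,0.8],[0,0,0,0,0.6],[0,0,0,0,0.6]]},
  "squeeze": 6
}}

```text
clock: 31.2
position: [0.6378, -0.0936, 0.0198]
ee_rot: [-0.012, -3.128, 0.003]
force: [0.2, -0.3, 1.2]
width: 0.788
gripper_force: 0.0
```

{"fn": "nudge_tcp", "kwargs": {
  "plan": {"steps": [[0,0,0,0,0.6],[0,0,0,0,0.6],[0,0,0,0,0.6]]},
  "squeeze": 6
}}

```text
clock: 31.5
position: [0.6377, -0.0935, 0.0196]
ee_rot: [-0.011, -3.128, 0.002]
force: [0.1, 0.6, 5.6]
width: 0.708
gripper_force: 6.0
```

Run:
```python
from h import *
canfit(tg=(75,125),xg=(.42,.62));toolstep([.637,-.093,.016],np.pi/2)
```

```text
[(1.23, 93, 0.488, 0.0), (1.15, 90, 0.492, 0.0), (1.05, 96, 0.484, 0.0), (0.91, 87, 0.496, 0.0)]
pos [ 0.6378 -0.0935  0.0196] tool-y deg 89.6 tilt [-0.014 -0.001 -1.   ]
delta [0.0007 0.0005 0.0036] turn -0.007
```

{"fn": "nudge_tcp", "kwargs": {
  "plan": {"steps": [[0.088,0,-0.25,0,0.6],[0.088,0,-0.25,0,0.6],[0.13,0,-0.232,0,0.6],[0.132,0,-0.232,0,0.6],[0.168,0,-0.206,0,0.6],[0.17,0,-0.206,0,0.6],[0.2,0,-0.172,0,0.6],[0.2,0,-0.172,0,0.6],[0,0,0,0,0.6]]},
  "squeeze": 8
}}

```text
clock: 32.45
position: [0.5786, -0.0931, 0.1068]
ee_rot: [-0.012, -3.127, 0.003]
force: [1.4, -0.0, 1.0]
width: 0.705
gripper_force: 8.0
```

Run:
```python
from h import *
canfit(tg=(0,115),xg=(.42,.62))
```

```text
[(1.13, 51, 0.488, 0.0), (1.09, 48, 0.492, 0.0), (1.05, 54, 0.484, 0.0), (0.99, 45, 0.496, 0.0)]
```

Tilt is 51° with the pivot steady, so I'll continue.

In the tool's units: 0.013 m is 0.26, 0.0125 m is 0.25.

{"fn": "nudge_tcp", "kwargs": {
  "plan": {"steps": [[0.23,0,-0.136,0,0.6],[0.23,0,-0.136,0,0.6],[0.25,0,-0.094,0,0.6],[0.25,0,-0.094,0,0.6],[0.26,0,-0.048,0,0.6],[0.26,0,-0.048,0,0.6],[0,0,0,0,0.6]]},
  "squeeze": 8
}}

```text
clock: 33.2
position: [0.5034, -0.0926, 0.1344]
ee_rot: [-0.012, -3.124, 0.003]
force: [-0.2, 0.3, 1.0]
width: 0.713
gripper_force: 8.0
```

Run:
```python
from h import *
canfit(tg=(0,115),xg=(.42,.62))
```

```text
[(1.08, 18, 0.492, 0.0), (1.0, 21, 0.488, 0.0), (1.0, 18, 0.488, 0.0), (0.93, 15, 0.492, 0.0)]
```

In the tool's units: 0.012 m is 0.24, 0.011 m is 0.22.

{"fn": "nudge_tcp", "kwargs": {
  "plan": {"steps": [[0.24,0,0,0,0.6],[0.24,0,0,0,0.6],[0.22,0,0.02,0,0.6],[0.2,0,0.04,0,0.6],[0.12,0,0.04,0,0.6],[0,0,0,0,0.6]]},
  "squeeze": 8
}}

```text
clock: 33.85
position: [0.4531, -0.0922, 0.1299]
ee_rot: [-0.012, -3.124, 0.003]
force: [-0.3, 1.3, 3.8]
width: 0.714
gripper_force: 8.0
```

Run:
```python
from h import *
canfit(tg=(0,60),xg=(.42,.62))
```

```text
[(1.1, 0, 0.488, 0.0), (1.06, 0, 0.492, 0.0), (0.99, 3, 0.488, 0.0), (0.96, 3, 0.492, 0.0)]
```

{"fn": "nudge_tcp", "kwargs": {
  "plan": {"steps": [[0,0,0,0,0.74],[0,0,0,0,0.78],[0,0,0,0,0.85],[0,0,0,0,1],[0,0,0,0,1],[0,0,-0.3,0,1],[0,0,-0.6,0,1],[0,0,-0.6,0,1],[0,0,-0.8,0,1],[0,0,-0.8,0,1]]},
  "squeeze": 8
}}

```text
clock: 34.9
position: [0.4568, -0.0917, 0.2865]
ee_rot: [-0.011, -3.125, 0.002]
force: [1.8, -0.5, -0.7]
width: 1.005
gripper_force: 0.0
```

{"fn": "nudge_tcp", "kwargs": {
  "plan": {"steps": [[0,0.4,-0.4,0,1],[0,0.8,0,0,1],[0,0.8,0,0,1],[0,0.8,0,0,1],[0,0.8,0,0,1],[0,0.8,0,0,1],[0,0.8,0,0,1],[0,0,0,0,1],[0,0,0,0,1]]}
}}

```text
clock: 35.8
position: [0.4591, 0.1688, 0.3045]
ee_rot: [-0.008, -3.125, 0.003]
force: [0.2, -0.7, 0.2]
width: 0.999
gripper_force: 0.0
```

```bash
python3 - <<'E'
from h import *
canfit(tg=(0,60),xg=(.42,.62))
C=cams();a=C["scene"]["image"];b=C["side"]["image"]
L=np.vstack([cv2.resize(a[130:270,280:420],(400,400),interpolation=cv2.INTER_CUBIC),cv2.resize(b[160:230,215:355],(400,200),interpolation=cv2.INTER_CUBIC)])
Rr=np.vstack([cv2.resize(a,(400,300),interpolation=cv2.INTER_AREA),cv2.resize(b,(400,300),interpolation=cv2.INTER_AREA)])
cv2.imwrite("pics/last.png",np.hstack([L,Rr]))
E
```

```text
[(1.02, 0, 0.488, 0.0), (0.87, 0, 0.492, 0.0), (0.82, 3, 0.488, 0.0), (0.78, 3, 0.492, 0.0)]
```

View pics/last.png

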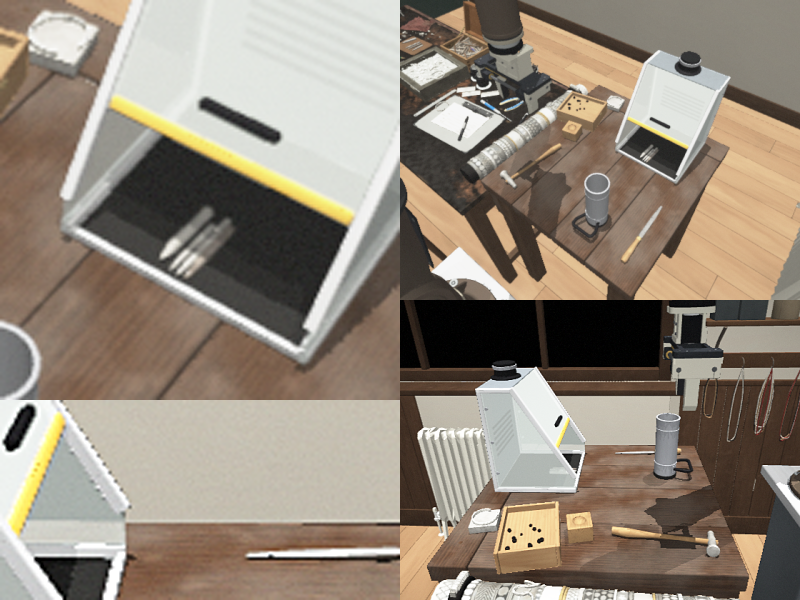

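The last view shows the punches on the black pan mat: the thick one at about (185,235) and a cluster of thin ones at about (205,250). The can stands upright and empty at (597,200). The rail, hammer, block and file look unmoved. The weight drop of about 1.15 N fits all four punches having left the can.

```bash
python3 -c "
from cell import arm
print(arm.sign_off())"
```

```text
the job is handed in; nothing more can be done
None
```

The job is handed in at about 36 s: the punches are tipped into the hood's pan (three thin ones lie too close together to count, but the can's weight drop fits all four), the empty can stands released in front of the hood, and the sash and bystanders look unmoved.

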